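# Pick the sanding block that grips as a paperweight for the sloping board

### The arm

A 6-joint arm with a two-finger parallel gripper is mounted at the origin on the work surface; the furniture and walls round the work are solid. World frame = base frame: x ahead of the robot, y to its left, z up, the work surface at z = 0. Lengths are in mm, angles in degrees, forces in N, time in s.
With the tool pointing down it reaches from about 300 to 850 mm from the base axis. Payload 4.2 kg.
Tool frame: the origin (TCP) lies between the finger pads; the fingertips stand 22 mm ahead of it and the grasp point (between the pads) lies 3 mm ahead of it; z points along the fingers, y is the direction in which the jaws open and shut (so a half turn about z gives the same grasp; the last joint's range is limited). The gripper opens to 91 mm and grips with 3 to 60 N. Pads are 32 mm wide; open, the fingers measure 118 mm over their backs; the gripper's body (76 mm by 178 mm) begins 60 mm behind the grasp point.
Start: joints at [68.354, 18.312, 89.639, -0, 72.044, -1.146], TCP at [201.377, 538.602, 201.276] pointing down, gripper open.
Joint ranges: [-177.97, 177.97], [-48.28, 115.42], [12.27, 149.76], [-77.06, 257.06], [2.81, 150.46], [-146.56, 146.56]. Speed limits (degrees/s): [147.25, 147.25, 180, 180, 180, 180].

### API

Orientations are given as [roll, pitch, yaw] about the fixed x, y, z axes, in that order (R = Rz(yaw) Ry(pitch) Rx(roll)).
In Python, from workcell import * gives the robot as it stands.
- The arm moves only by the shell command python3 -m jog 'ROWS' [OPENING] [FORCE]. ROWS is text: rows parted by semicolons, each of 6 numbers parted by spaces: the shift along the tool's x, y, z in units of 0.5 m (1.0 is 0.5 m), then the turn, a rotation vector about the tool's x, y, z in units of pi/2 rad (1.0 is pi/2 rad). A call has 1 to 20 rows; each row is the pose to reach, as a shift and turn from the pose measured when the call began, along the tool's axes at that moment; what a row does not reach only later rows make up. A row lasts 1/12 s, in which the tool goes at most 41.7 mm and 7.16 degrees, less where a joint would pass 70% of its speed; a pose out of reach is approached as far as the arm can. A call with a number of a shift or a turn outside -1 to 1 is refused whole. A call with a gripper value outside its range is refused whole. OPENING is the opening, from -1 (shut) to 1 (fully open), set as the call begins (- or left out, the last holds). The fingers move at their own pace and stop on an object; FORCE is the grip in N (left out, the last holds). Time passes only in rows, so rows that repeat a pose let the fingers close. It gives the time, the measured TCP pose, the force and the opening at its end, in the units of the state.
- state(): the state, without advancing time (a new reading comes with each control period).
- grab_frame(name): name is "side" or "top"; returns the picture (480x640x3 uint8, red, green, blue); there is no depth.
- calibration(name): a dict with "mtx" (3x3 intrinsics, pixels), "distortion" ([k1, k2, p1, p2, k3] as OpenCV has them; the pictures are not rectified), "rvec" (rotation vector, rad) and "tvec" (3), from world to camera coordinates, as OpenCV has them. Camera axes: x right, y down, z forward; pixel columns grow to the right and rows downward; lengths in mm; the calibration is good to about 2 mm. A picture is of the moment at which its call begins. calibration takes no time and is no camera call.
- job_done(): hands the job in, once; it reports no verdict.
Trained networks look in the newest picture that a camera, given by its name, has taken for a name from the list of things; names that differ only in an ending like _2 or _b are one class to them, and where a whole thing is asked for, a point or a joint stands for the part that bears it (a point fixed in the world has none). Each returns a list of dicts, best first, with "confidence" (0 to 1); they miss things now and then, are a little off and sometimes report something else, mostly with a low value. They report only what shows in the picture. A call takes as long as a camera call.
- spot_in(query, camera): "rect" ([left, top, right, bottom] in pixels, round what is visible of it).
- tip_of(query, camera): "location" ([column, row] in pixels: a listed point, or the origin of a listed thing).
The state is a dict: "time_s": time; "qpos": joint angles; "qvel": joint speeds; "effort": joint torques, N m; "ee_pos": TCP position; "ee_rot": TCP orientation; "force": force on the tool from outside, world axes, zero at the start; "torque": the same for the moment, N m; "gripper_width": finger opening in mm.
Only numpy, scipy, OpenCV 4.12 (cv2) and the standard library are available. Lean on these libraries where they do the work, as an engineer would, in place of code of your own. Each camera call takes 0.05 s, during which the arm holds its last target. There are 200 camera calls.

### The job

The sheet on the little sloping drawing board needs a weight that will not slide down it, but one of the two weighted sanding blocks has a sole worn smooth. Without lifting it, drag each block about 10 cm along the table, away from the board, leave it there and feel how hard it drags. Then lay the one that grips flat across the upper half of the board, length level, and let go; no block may slide down the board, and the other stays on the table where you left it.

Things in the scene. Friction and masses are not known exactly. Their poses are not given: they have to be found in the camera images.
- block_1_center (a point): Centre (half-way up) of a weighted pine sanding block, 57 x 112 mm, 35 mm high, dark red sole, about 0.8 kg; its y axis runs along the 112 mm length, x across the 57 mm width (grasp here), z up. It starts on the table left or right of the board, its length roughly along world y. One block is worn smooth (drags at 1 N or less), the other grips (5 to 8 N, more if pressed).
- block_2_center (a point): Centre (half-way up) of the other weighted pine sanding block, with the same look, size, mass and axes; it starts on the other side of the board. Either block may be the worn one.
- board: Small plywood drawing board with a sheet, fixed: 200 mm wide (y), 191 mm deep (x), surface sloping 22 degrees (0.384 rad) up towards its +x; low edge with an 8 mm lip nearest the robot. Origin: on the table under its middle; x level, towards the high edge; y level; z vertical. Surface height in mm = 65 + 0.404 x. Middle of the upper half: x = 45 mm, y = 0, surface height 83 mm.

How it is judged (in metres and radians):
On the way:
1. both blocks have been dragged at least 60 mm, away from the board, and are flat on the table (distance of each of block_1_center, block_2_center from where it was at the start of the episode above 0.06 m and height (world z) of each of block_1_center, block_2_center below 0.025 m and angle between each of block_1_center, block_2_center's own z axis and vertical below 0.1 rad and horizontal distance between each of block_1_center, block_2_center and board above 0.2 m), for 0.2 s.
At the end, for the whole second after the job is handed in: One block rests flat on the board's upper half and does not slide (centre 5 to 70 mm up-slope of the middle, within 40 mm sideways); the other rests flat on the table, 60 mm or more from its start, its centre over 200 mm from the board's (((x of block_1_center in the frame of board between 0.005 and 0.07 m and y of block_1_center in the frame of board between -0.04 and 0.04 m and angle between block_1_center's own z axis and vertical between 0.3 and 0.47 rad and z of block_1_center in the frame of board between 0.078 and 0.115 m and distance of block_2_center from where it was at the start of the episode above 0.06 m and height (world z) of block_2_center below 0.025 m and angle between block_2_center's own z axis and vertical below 0.1 rad and horizontal distance between block_2_center and board above 0.2 m) or (x of block_2_center in the frame of board between 0.005 and 0.07 m and y of block_2_center in the frame of board between -0.04 and 0.04 m and angle between block_2_center's own z axis and vertical between 0.3 and 0.47 rad and z of block_2_center in the frame of board between 0.078 and 0.115 m and distance of block_1_center from where it was at the start of the episode above 0.06 m and height (world z) of block_1_center below 0.025 m and angle between block_1_center's own z axis and vertical below 0.1 rad and horizontal distance between block_1_center and board above 0.2 m)) and linear speed of each of block_1, block_2 below 0.01 m/s); the robot touches nothing.
It fails at once if a block is lifted more than 20 mm before it has been dragged (within 60 mm of its start) ((height (world z) of block_1_center above 0.0375 m and distance of block_1_center from where it was at the start of the episode below 0.06 m) or (height (world z) of block_2_center above 0.0375 m and distance of block_2_center from where it was at the start of the episode below 0.06 m)).
It fails at once if a block slides down to, or is laid on, the lower half of the board ((x of block_1_center in the frame of board below -0.03 m and contact force between block_1 and board above 0.5 N) or (x of block_2_center in the frame of board below -0.03 m and contact force between block_2 and board above 0.5 N)).
It also fails if it takes over 70 s, if anything falls off the work surface, if the arm or the gripper's body presses on something with over 40 N, if the wrist force passes 120 N, or if a joint passes its speed limit or range.

## Working session

There is one attempt and no reset: what is moved stays moved. The work goes in short steps, Python scripts to look and compute and a shell command to move; the robot and the scene stay as the last step left them, time stands still between calls to the robot, and variables do not carry over. Pictures are saved under pics/ and viewed, about 8 in all and at most 12, crops included, and the job is handed in when it is done.

```bash
mkdir -p pics; ls; cat > h.py <<'E'
from workcell import *
import numpy as np, cv2
from scipy.spatial.transform import Rotation as R
def ray(cam,px):
    c=calibration(cam);M=np.array(c["mtx"],float);d=np.array(c["distortion"],float)
    u=cv2.undistortPoints(np.array([[px]],float),M,d)[0,0]
    Rm=cv2.Rodrigues(np.array(c["rvec"],float))[0];t=np.array(c["tvec"],float).ravel()
    o=-Rm.T@t; v=Rm.T@np.array([u[0],u[1],1]); return o,v/np.linalg.norm(v)
def atz(cam,px,z):
    o,v=ray(cam,px); return o+v*(z-o[2])/v[2]
def tri(a,b):
    (o1,v1),(o2,v2)=ray("side",a),ray("top",b)
    s=np.linalg.lstsq(np.c_[v1,-v2],o2-o1,rcond=None)[0]
    p,q=o1+s[0]*v1,o2+s[1]*v2; return (p+q)/2,np.linalg.norm(p-q)
def proj(cam,P):
    c=calibration(cam); return cv2.projectPoints(np.array(P,float).reshape(-1,3),np.array(c["rvec"],float),np.array(c["tvec"],float),np.array(c["mtx"],float),np.array(c["distortion"],float))[0][:,0]
def save(cam,n):
    f=grab_frame(cam); cv2.imwrite(f"pics/{n}.png",f[:,:,::-1]); return f
E
python3 - <<'E'
from h import *
for c in("side","top"):
    save(c,c+"0")
    for q in("block_1_center","board"):
        for r in tip_of(q,c)[:4]: p=r["location"];print(c,q,r["confidence"],np.round(p,1),np.round(atz(c,p,17.5 if q!="board" else 0),1))
s=state();print(s)
E
```

```text
pics
side block_1_center 0.72 [362.4 314.7] [ 437.6 -208.4   17.5]
side board 0.91 [332.8 261.2] [418.2 -13.3   0. ]
top block_1_center 0.87 [425.1 227. ] [ 435.  -209.4   17.5]
top board 0.75 [332.3 233.8] [426.1 -21.2   0. ]
{'time_s': 0.3, 'qpos': array([ 6.83525578e+01,  1.83289212e+01,  8.96607932e+01,  1.85252105e-04,
        7.20424322e+01, -1.14543313e+00]), 'qvel': array([ 0.01329069, -0.1611211 , -0.0865353 ,  0.06305102, -0.04164255,
        0.04196096]), 'effort': array([ 3.87594919e-04, -4.11942279e+01, -2.31823504e+01,  7.26287928e-02,
        4.17782413e-02, -1.00029345e-04]), 'ee_pos': array([201.32826283, 538.44671155, 200.95727324]), 'ee_rot': array([-1.79967863e+02, -8.18777074e-04,  1.59497934e+02]), 'force': array([-0.72703266, -0.38620657, -0.2728766 ]), 'torque': array([ 0.00779507, -0.02625994,  0.02308325]), 'gripper_width': 91.2720565028768}
```

View pics/top0.png

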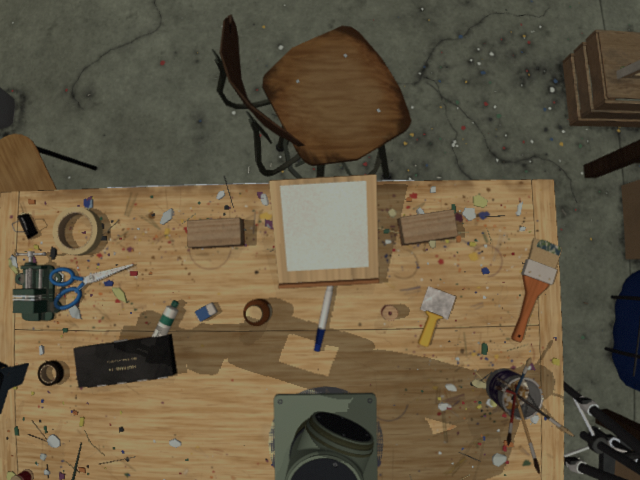

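View pics/side0.png

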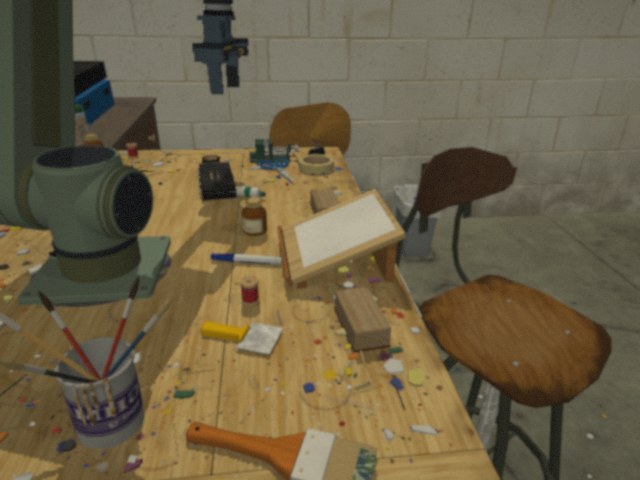

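Top view: left block at about (214,232), right block at about (428,227), board (270-380, 177-285). The side view confirms this: near block (362,315), far block partly hidden at (325,200). Next I'll look closer at the corners.

```bash
python3 - <<'E'
import cv2
f=cv2.imread("pics/top0.png")
cv2.imwrite("pics/c1.png",cv2.resize(f[170:295,180:470],None,fx=2.75,fy=2.75,interpolation=cv2.INTER_CUBIC))
a=cv2.resize(f[205:260,180:260],None,fx=5,fy=5,interpolation=cv2.INTER_CUBIC)
b=cv2.resize(f[200:255,390:470],None,fx=5,fy=5,interpolation=cv2.INTER_CUBIC)
import numpy as np
c=cv2.imread("pics/side0.png");c=cv2.resize(c[180:355,280:420],None,fx=2.2,fy=1.8)
cv2.imwrite("pics/c2.png",np.hstack([a,b]))
E
```

```text
(no output)
```

View pics/c1.png

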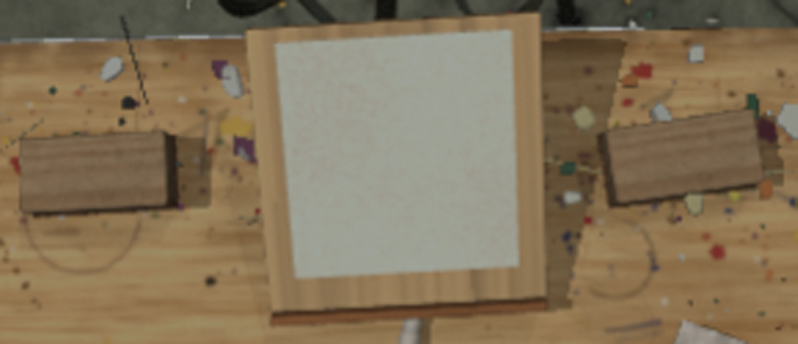

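View pics/c2.png

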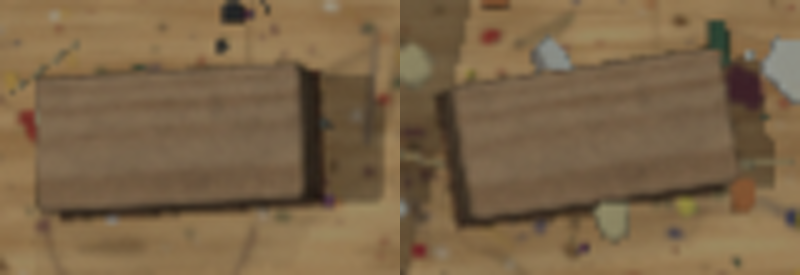

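```bash
cat >> h.py <<'E'
from scipy.optimize import least_squares
def fit(model,obs,x0,z=True):
    # pose (x,y,z0,yaw)
    def res(p):
        c,s=np.cos(p[3]),np.sin(p[3]); P=model@np.array([[c,-s,0],[s,c,0],[0,0,1]]).T+p[:3]
        return np.r_[(proj("top",P)-obs).ravel(), 0 if z else 1e-1*(p[2])]
    r=least_squares(res,x0,x_scale=[1,1,1,.01]); return r.x, np.abs(r.fun).max()
E
python3 - <<'E'
from h import *
# block model (world-like axes at yaw 0): x across 57, y along 112, top z 0 
m=np.array([[28.5,56,0],[28.5,-56,0],[-28.5,-56,0],[-28.5,56,0]])
L=np.array([[37,78],[298,66],[303,200],[40,210]])/5+[180,205]
Rr=np.array([[47,92],[315,50],[335,183],[70,218]])/5+[390,200]
for n,o,y in(("L",L,180),("R",Rr,-209)):
    p,e=fit(m,o,[430,y,35,0]);print(n,p[:3].round(1),np.degrees(p[3]).round(1),"err",e.round(2))
    print(" at z=35:",[atz("top",q,35)[:2].round(0).tolist() for q in o], np.mean([atz("top",q,35) for q in o],0).round(1))
B=np.array([[247,30],[540,14],[546,298],[271,312]])/2.75+[180,170]
for lip in (0,8):
    bm=np.array([[95.5,100,103.6],[95.5,-100,103.6],[-95.5,-100,26.4+lip],[-95.5,100,26.4+lip]])
    p,e=fit(bm,B,[426,-21,0,0]);print("board",p[:3].round(1),np.degrees(p[3]).round(1),e.round(2))
print("tri R",tri([362.4,314.7],[425.1,227]),"board",tri([332.8,261.2],[332.3,233.8]))
spot=tip_of("block_2_center","top");print(spot)
E
```

```text
L [433.9 228.1  -8.9] 1.5 err 0.27
 at z=35: [[455.0, 271.0], [457.0, 164.0], [404.0, 162.0], [401.0, 269.0]] [429.2 216.3  35. ]
R [ 437.2 -221.4   -5.4] 7.2 err 0.97
 at z=35: [[451.0, -155.0], [466.0, -263.0], [413.0, -269.0], [401.0, -162.0]] [ 432.8 -212.3   35. ]
board [425.4  -8.5  -5.1] 2.0 0.34
board [425.7  -8.5  -7. ] 2.0 0.34
tri R (array([ 436.13434961, -209.39758255,   18.23858234]), np.float64(2.423696813089745)) board (array([421.38396304, -20.80010016,   4.61630284]), np.float64(8.604066751485423))
[{'location': [213.0, 234.0], 'confidence': 0.8}]
```

```bash
python3 - <<'E'
from h import *
B=np.array([[247,30],[540,14],[546,298],[271,312]])/2.75+[180,170]
for s,t in(((404,234),B[1]),((376,190),B[0])): 
    print(tri(s,t))
for z0 in (0,):
    bm=np.array([[95.5,100,103.6],[95.5,-100,103.6],[-95.5,-100,30],[-95.5,100,30]])
    P=np.array([atz("top",q,z) for q,z in zip(B,bm[:,2])]);print(P.round(0),P.mean(0).round(1))
print("L",atz("top",[213,234],17.5), proj("side",[[429,216,17.5],[433,-212,17.5]]))
s=state();Rm=R.from_euler("xyz",s["ee_rot"],degrees=True).as_matrix();print(Rm.round(4))
E
```

```text
(array([ 523.90406122, -104.28669808,   99.76640768]), np.float64(0.9879841895263177))
(array([518.06273441,  94.05725818,  98.75527182]), np.float64(0.9366080271100987))
[[ 516.   93.  104.]
 [ 524. -104.  104.]
 [ 333. -111.   30.]
 [ 326.   87.   30.]] [424.9  -8.5  66.8]
L [428.35955674 222.54890231  17.5       ] [[324.46748657 204.33342929]
 [359.8828797  316.31463317]]
[[-9.367e-01  3.502e-01 -1.000e-04]
 [ 3.502e-01  9.367e-01 -3.000e-04]
 [-0.000e+00 -3.000e-04 -1.000e+00]]
```

```bash
python3 - <<'E'
import cv2
f=cv2.imread("pics/side0.png")
cv2.imwrite("pics/c3.png",cv2.resize(f[175:360,270:430],None,fx=3.2,fy=3.2,interpolation=cv2.INTER_CUBIC))
E
```

```text
(no output)
```

View pics/c3.png

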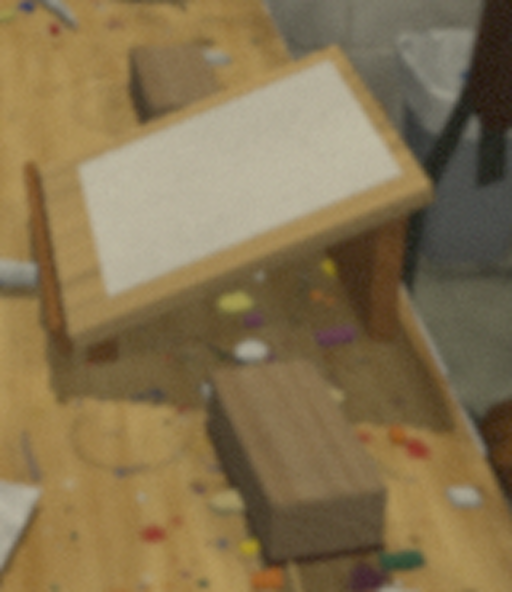

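```bash
cat >> h.py <<'E'
def go(p,yaw,pitch=0):
    """units row to reach: TCP p, tool y axis at world angle yaw (deg), tool z down; pitch>0 tilts jaws' +y axis up"""
    s=state();R0=R.from_euler("xyz",s["ee_rot"],degrees=True)
    a,b=np.radians(yaw),np.radians(pitch)
    y=np.array([np.cos(a)*np.cos(b),np.sin(a)*np.cos(b),np.sin(b)])
    z=np.array([np.cos(a)*np.sin(b),np.sin(a)*np.sin(b),-np.cos(b)])
    T=R.from_matrix(np.c_[np.cross(y,z),y,z])
    d=R0.inv().apply(np.array(p)-s["ee_pos"])/500; w=(R0.inv()*T).as_rotvec()/(np.pi/2)
    print("row:",d.round(3),w.round(3),"t",round(s["time_s"],2),"at",s["ee_pos"].round(1),"F",s["force"].round(2),"w",round(s["gripper_width"],1))
E
python3 -c "
from h import *
go([429,217,120],1.3)"
```

```text
row: [-0.652 -0.443  0.162] [-0.     0.     0.758] t 0.35 at [201.3 538.5 201.1] F [-0.42  0.04  0.4 ] w 90.8
```

```bash
python3 -m jog '-.652 -.443 .162 0 0 .758;-.652 -.443 .162 0 0 .758;-.652 -.443 .162 0 0 .758;-.652 -.443 .162 0 0 .758;-.652 -.443 .162 0 0 .758;-.652 -.443 .162 0 0 .758;-.652 -.443 .162 0 0 .758;-.652 -.443 .162 0 0 .758;-.652 -.443 .162 0 0 .758;-.652 -.443 .162 0 0 .758;-.652 -.443 .162 0 0 .758;-.652 -.443 .162 0 0 .758;-.652 -.443 .162 0 0 .758;-.652 -.443 .162 0 0 .758;-.652 -.443 .162 0 0 .758' 1 20
python3 -c "
from h import *
go([429,217,28],1.3)"
```

```text
time_s: 1.6
ee_pos: [428.6, 217.9, 120.5]
ee_rot: [180.0, -0.0, 91.4]
force: [-0.0, 0.1, -0.3]
gripper_width: 90.9
row: [-0.002  0.001  0.185] [ 0.    -0.     0.001] t 1.6 at [428.6 217.9 120.5] F [-0.04  0.11 -0.33] w 90.9
```

```bash
python3 -m jog '0 0 .06 0 0 0;0 0 .12 0 0 0;0 0 .17 0 0 0;0 0 .185 0 0 0;0 0 .185 0 0 0' && python3 -m jog '0 0 0 0 0 0;0 0 0 0 0 0;0 0 0 0 0 0;0 0 0 0 0 0;0 0 0 0 0 0;0 0 0 0 0 0;0 0 0 0 0 0;0 0 0 0 0 0' -1 20
```

```text
time_s: 2.02
ee_pos: [427.0, 218.0, 26.5]
ee_rot: [-179.8, 0.1, 91.5]
force: [-0.3, -1.0, 0.1]
gripper_width: 91.2
time_s: 2.68
ee_pos: [427.0, 218.0, 26.7]
ee_rot: [-179.8, 0.1, 91.5]
force: [-0.3, 0.6, -0.0]
gripper_width: 40.8
```

```bash
python3 - <<'E'
from h import *
go([429,217,28],1.3)
a=save("top","t1");b=save("side","s1")
cv2.imwrite("pics/g1.png",np.hstack([cv2.resize(a[170:290,150:300],(400,320)),cv2.resize(b[150:290,240:400],(400,320))])[:,:,::-1])
E
```

```text
row: [-0.002  0.004 -0.003] [-0.002  0.001  0.002] t 2.68 at [427.  218.   26.7] F [-0.35  0.58 -0.04] w 40.8
```

View pics/g1.png

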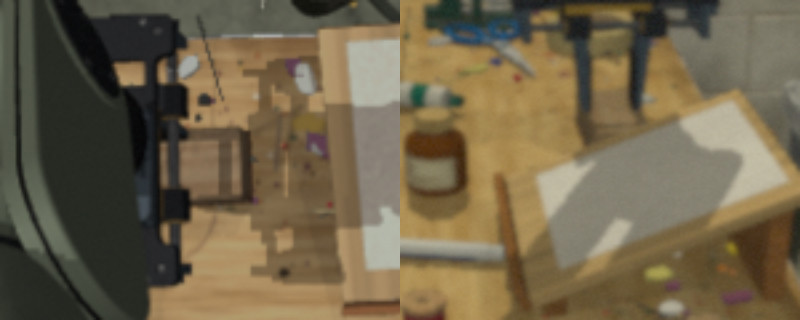

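The picture shows the fingers straddling the block: top view in crop at (175,100) and (175,205), side view with the block between both fingers. The width of 40.8 disagrees with 57, so I'll keep closing and re-read.

```bash
python3 -m jog '0 0 0 0 0 0;0 0 0 0 0 0;0 0 0 0 0 0' -1 20; python3 - <<'E'
from h import *
go([429,217,28],1.3)
a=save("top","t2");b=save("side","s2")
cv2.imwrite("pics/g2.png",np.hstack([cv2.resize(a[185:275,170:260],(400,400),interpolation=cv2.INTER_CUBIC),cv2.resize(b[150:230,280:360],(400,400),interpolation=cv2.INTER_CUBIC)])[:,:,::-1])
E
```

```text
time_s: 3.03
ee_pos: [427.0, 218.0, 26.5]
ee_rot: [-179.8, 0.1, 91.5]
force: [0.4, 0.2, 0.3]
gripper_width: 12.5
row: [-0.002  0.004 -0.003] [-0.002  0.001  0.002] t 3.03 at [427.  218.   26.5] F [0.36 0.23 0.32] w 12.5
```

View pics/g2.png

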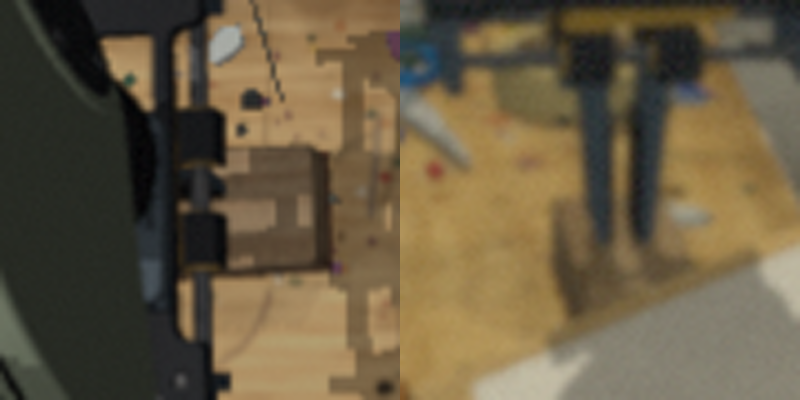

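Side crop shows the closed fingers' tips at about pixel (325,199), on or above the block's top face, so the block isn't between them. I'll check the tip height.

```bash
python3 - <<'E'
from h import *
for z in (-22,0,4.5,26.5,35,45,57,70,100): print(z,proj("side",[[427,218,z]]).round(1),proj("top",[[427,218,z]]).round(1))
print("block top corners side",proj("side",[[x,y,z] for x in(400,457) for y in(161,272) for z in (0,35)]).round(0).tolist())
s=state();print(s["qpos"].round(2),s["ee_pos"],s["ee_rot"])
E
```

```text
-22 [[323.3 219.5]] [[220.  236.4]]
0 [[323.4 210.9]] [[217.4 235.4]]
4.5 [[323.4 209.2]] [[216.8 235.2]]
26.5 [[323.6 200.4]] [[214.  234.2]]
35 [[323.6 197. ]] [[212.9 233.8]]
45 [[323.7 192.9]] [[211.6 233.3]]
57 [[323.7 188. ]] [[210.  232.7]]
70 [[323.8 182.6]] [[208.1 232. ]]
100 [[324.  169.9]] [[203.7 230.3]]
block top corners side [[314.0, 222.0], [314.0, 208.0], [310.0, 202.0], [310.0, 189.0], [340.0, 221.0], [340.0, 207.0], [333.0, 201.0], [333.0, 188.0]]
[ 25.67  20.82 115.41   0.    44.    24.17] [426.97653178 217.99214347  26.51330405] [-1.79792261e+02  9.18396204e-02  9.15000968e+01]
```

```bash
python3 - <<'E'
from h import *
print(tri([325.6,167],[216,226.6]), tri([325,199],[214,229]))
# initial picture: tips
s0=[201.3,538.4]
for z in(179,201,230): print(z,proj("side",[[*s0,z]]).round(0),proj("top",[[*s0,z]]).round(0))
f=cv2.imread("pics/side0.png");g=cv2.imread("pics/s2.png")
cv2.imwrite("pics/c4.png",np.hstack([cv2.resize(f[0:120,170:270],(400,480)),cv2.resize(g[60:240,270:420],(400,480))]))
E
```

```text
(array([429.3069177 , 190.61033781, 116.52015493]), np.float64(4.4339248706135255)) (array([433.66463328, 217.3091338 ,  30.38959302]), np.float64(6.895319039038187))
179 [[226. 103.]] [[ 14. 358.]]
201 [[226.  95.]] [[  5. 360.]]
230 [[225.  83.]] [[ -7. 363.]]
```

View pics/c4.png

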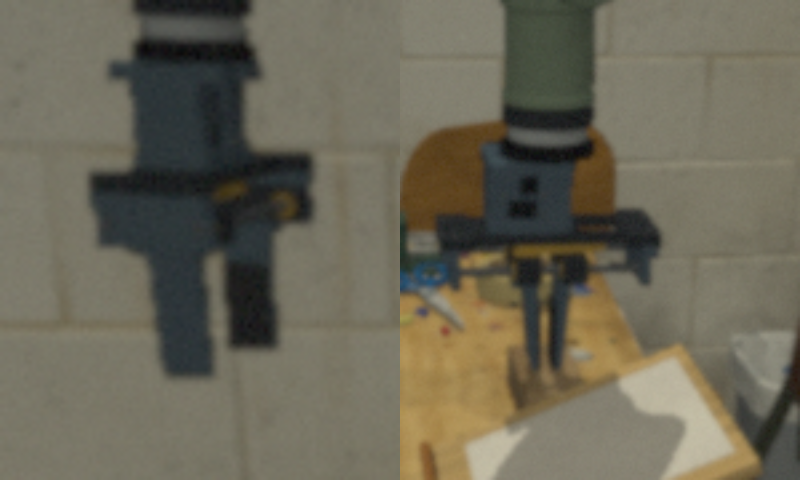

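The tips appear about 30 mm higher than the reported TCP implies, both here and at the start (tips at row ~91 against 103 predicted). I'll trust the cameras, open, go lower in small steps and watch the force.

```bash
python3 -m jog '0 0 0 0 0 0;0 0 0 0 0 0;0 0 0 0 0 0;0 0 0 0 0 0;0 0 0 0 0 0;0 0 0 0 0 0;0 0 0 0 0 0;0 0 0 0 0 0;0 0 0 0 0 0;0 0 0 0 0 0;0 0 0 0 0 0;0 0 0 0 0 0' 1 20 && python3 -m jog '0 .002 .01 0 0 0;0 .004 .02 0 0 0;0 .004 .03 0 0 0;0 .004 .04 0 0 0;0 .004 .044 0 0 0;0 .004 .044 0 0 0'
python3 -m jog '0 0 .004 0 0 0;0 0 .008 0 0 0; 0 0 .008 0 0 0'
```

```text
time_s: 4.13
ee_pos: [426.9, 218.0, 26.5]
ee_rot: [-179.8, 0.1, 91.5]
force: [0.6, -0.1, 0.4]
gripper_width: 81.5
time_s: 4.63
ee_pos: [428.3, 217.7, 3.7]
ee_rot: [-179.7, 0.1, 91.5]
force: [-0.3, -0.2, 0.4]
gripper_width: 90.8
time_s: 4.88
ee_pos: [428.1, 217.6, -0.6]
ee_rot: [-179.7, 0.1, 91.5]
force: [-0.2, 0.3, -0.1]
gripper_width: 91.1
```

No contact yet, which confirms the z offset. I'll close now.

```bash
python3 -m jog '0 0 0 0 0 0;0 0 0 0 0 0;0 0 0 0 0 0;0 0 0 0 0 0;0 0 0 0 0 0;0 0 0 0 0 0;0 0 0 0 0 0;0 0 0 0 0 0;0 0 0 0 0 0' -1 15
python3 - <<'E'
from h import *
go([428,318,-0.6],1.3)
b=save("side","s3")
cv2.imwrite("pics/g3.png",cv2.resize(b[110:240,260:390],(520,520),interpolation=cv2.INTER_CUBIC)[:,:,::-1])
E
```

```text
time_s: 5.63
ee_pos: [429.0, 217.8, -0.5]
ee_rot: [-179.8, 0.1, 91.5]
force: [3.2, -0.1, -1.3]
gripper_width: 55.4
row: [ 0.2    0.003 -0.   ] [-0.003  0.001  0.002] t 5.63 at [429.  217.8  -0.5] F [ 3.23 -0.14 -1.35] w 55.4
```

View pics/g3.png

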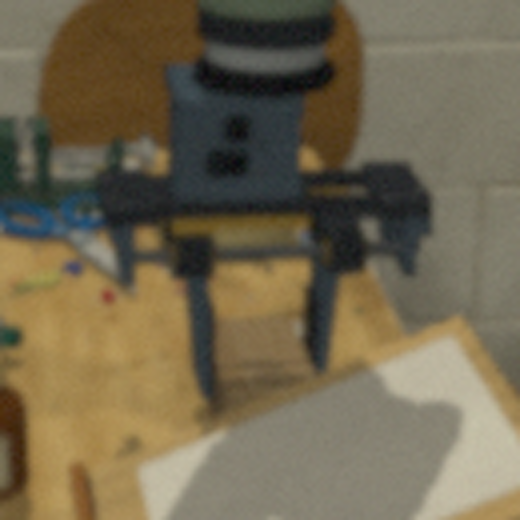

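The picture shows the block held between the fingers, with tips at about (200,395) in the crop, just above the table. Next I'll drag it toward +y.

```bash
python3 -m jog '.02 0 0 0 0 0;.04 0 0 0 0 0;.06 0 0 0 0 0'|sed -n '1,2p;4,5p'; python3 -m jog '.02 0 0 0 0 0;.04 0 0 0 0 0;.06 0 0 0 0 0'|sed -n '1,2p;4,5p';python3 -m jog '.02 0 0 0 0 0;.04 0 0 0 0 0;.06 0 0 0 0 0'|sed -n '1,2p;4,5p';python3 -m jog '.02 0 0 0 0 0;.03 0 0 0 0 0'|sed -n '1,2p;4,5p';python3 -m jog '0 0 0 0 0 0;0 0 0 0 0 0;0 0 0 0 0 0'
```

```text
time_s: 5.93
ee_pos: [426.6, 245.6, -0.5]
force: [0.0, -9.2, 5.5]
gripper_width: 55.1
time_s: 6.18
ee_pos: [423.9, 272.8, -0.4]
force: [-0.1, -12.0, 8.2]
gripper_width: 55.0
time_s: 6.43
ee_pos: [421.1, 299.4, -0.5]
force: [0.2, -12.7, 10.1]
gripper_width: 55.1
time_s: 6.6
ee_pos: [419.2, 311.9, -0.4]
force: [0.1, -12.1, 10.4]
gripper_width: 54.8
time_s: 6.85
ee_pos: [418.8, 311.9, -0.3]
ee_rot: [-178.9, 1.5, 91.8]
force: [-0.5, 1.2, 1.5]
gripper_width: 55.3
```

L drags at about 12 N, with some press. I'll release it and go to R.

```bash
python3 -m jog '0 0 0 0 0 0;0 0 0 0 0 0;0 0 0 0 0 0;0 0 0 0 0 0;0 0 0 0 0 0;0 0 0 0 0 0' 1 15 | sed -n '1,2p;4,5p'; python3 -m jog '0 0 -.08 0 0 0;0 0 -.16 0 0 0;0 0 -.24 0 0 0;0 0 -.32 0 0 0;0 0 -.32 0 0 0';python3 -c "
from h import *
go([435,-210,160],7.2)"
```

```text
time_s: 7.35
ee_pos: [418.8, 311.9, -0.4]
force: [-0.9, 0.4, 0.4]
gripper_width: 90.2
time_s: 7.77
ee_pos: [426.0, 319.2, 167.6]
ee_rot: [-179.6, 0.9, 91.7]
force: [0.6, -0.1, 0.8]
gripper_width: 91.5
row: [-1.058 -0.014  0.033] [-0.005  0.01  -0.061] t 7.77 at [426.  319.2 167.6] F [ 0.58 -0.11  0.78] w 91.5
```

```bash
python3 -m jog '-1 -.014 .03 0 .01 -.06;-1 -.014 .03 0 .01 -.06;-1 -.014 .03 0 .01 -.06;-1 -.014 .03 0 .01 -.06;-1 -.014 .03 0 .01 -.06;-1 -.014 .03 0 .01 -.06;-1 -.014 .03 0 .01 -.06;-1 -.014 .03 0 .01 -.06;-1 -.014 .03 0 .01 -.06;-1 -.014 .03 0 .01 -.06;-1 -.014 .03 0 .01 -.06;-1 -.014 .03 0 .01 -.06;-1 -.014 .03 0 .01 -.06;-1 -.014 .03 0 .01 -.06;-1 -.014 .03 0 .01 -.06;-1 -.014 .03 0 .01 -.06;-1 -.014 .03 0 .01 -.06;-1 -.014 .03 0 .01 -.06;-1 -.014 .03 0 .01 -.06;-1 -.014 .03 0 .01 -.06' | head -2;python3 -c "
from h import *
go([435,-210,90],7.2)"
```

```text
time_s: 9.43
ee_pos: [434.2, -180.4, 160.9]
row: [-0.059 -0.005  0.142] [-0.005 -0.    -0.   ] t 9.43 at [ 434.2 -180.4  160.9] F [ 0.47 -0.66 -0.07] w 91.3
```

```bash
python3 -m jog '-.06 -.005 .0 -.005 0 0;-.06 -.005 .06 -.005 0 0;-.06 -.005 .12 -.005 0 0;-.06 -.005 .142 -.005 0 0;-.06 -.005 .142 -.005 0 0' | head -3; python3 - <<'E'
from h import *
go([435,-210,2],7.2)
b=save("side","s4");a=save("top","t4")
for c in ("top","side"): print(c,[(r["confidence"],np.round(r["location"],0).tolist(),atz(c,r["location"],17.5).round(0).tolist()) for r in tip_of("block_1_center",c)])
cv2.imwrite("pics/g4.png",np.hstack([cv2.resize(a[160:310,150:480],(440,400)),cv2.resize(b[180:380,260:460],(360,400))])[:,:,::-1])
E
```

```text
time_s: 9.85
ee_pos: [432.8, -209.3, 87.2]
ee_rot: [-179.7, -0.2, 97.2]
row: [-0.003  0.005  0.17 ] [-0.003 -0.002  0.   ] t 9.85 at [ 432.8 -209.3   87.2] F [-0.55  0.69  0.63] w 90.9
top [(0.91, [427.0, 227.0], [436.0, -213.0, 18.0]), (0.68, [332.0, 235.0], [422.0, -20.0, 18.0])]
side [(0.8, [361.0, 315.0], [435.0, -210.0, 17.0])]
```

View pics/g4.png

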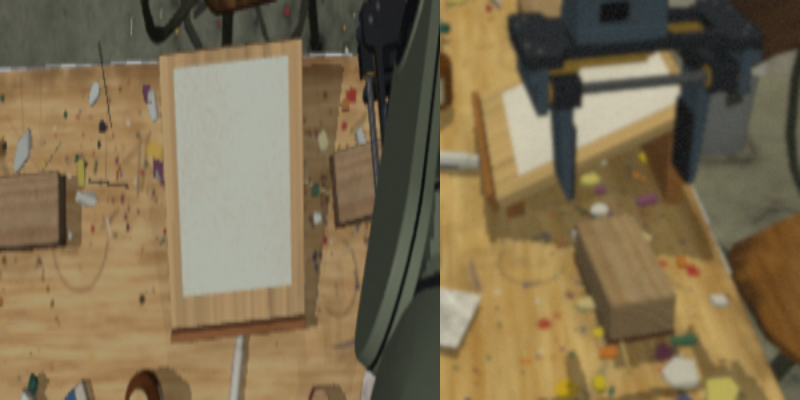

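Left block sits displaced, undisturbed and flat. In the side view the open fingers straddle the line of the right block. Now descend.

```bash
python3 -m jog '0 .005 .05 0 0 0;0 .005 .1 0 0 0;0 .005 .14 0 0 0;-.003 .005 .166 0 0 0;-.003 .005 .168 0 0 0;-.003 .005 .168 0 0 0' | sed -n '1,4p' && python3 -m jog '0 0 0 0 0 0;0 0 0 0 0 0;0 0 0 0 0 0;0 0 0 0 0 0;0 0 0 0 0 0;0 0 0 0 0 0;0 0 0 0 0 0;0 0 0 0 0 0;0 0 0 0 0 0' -1 15

```

```text
time_s: 10.55
ee_pos: [439.5, -212.3, 7.7]
ee_rot: [179.8, 0.1, 97.2]
force: [0.0, -0.0, 1.1]
time_s: 11.3
ee_pos: [439.2, -212.3, 8.0]
ee_rot: [179.8, 0.1, 97.2]
force: [-3.6, 1.1, 4.9]
gripper_width: 54.4
```

```bash
python3 -m jog '-.02 0 0 0 0 0;-.04 0 0 0 0 0;-.06 0 0 0 0 0'|sed -n '1,2p;4,5p'; python3 -m jog '-.02 0 0 0 0 0;-.04 0 0 0 0 0;-.06 0 0 0 0 0'|sed -n '1,2p;4,5p';python3 -m jog '-.02 0 0 0 0 0;-.04 0 0 0 0 0;-.06 0 0 0 0 0'|sed -n '1,2p;4,5p';python3 -m jog '-.01 0 0 0 0 0;-.01 0 0 0 0 0'|sed -n '1,2p;4,5p';python3 -m jog '0 0 0 0 0 0;0 0 0 0 0 0;0 0 0 0 0 0'
```

```text
time_s: 11.55
ee_pos: [443.3, -242.7, 8.0]
force: [0.4, 0.7, 2.0]
gripper_width: 54.7
time_s: 11.8
ee_pos: [447.3, -273.7, 8.0]
force: [-0.4, 2.1, 1.4]
gripper_width: 54.7
time_s: 12.05
ee_pos: [451.1, -304.6, 8.0]
force: [0.6, 2.3, 2.5]
gripper_width: 54.9
time_s: 12.22
ee_pos: [452.3, -311.8, 8.0]
force: [0.5, -2.3, 0.8]
gripper_width: 54.6
time_s: 12.47
ee_pos: [452.3, -311.8, 8.0]
ee_rot: [179.8, 0.2, 97.2]
force: [-1.0, -0.8, 0.9]
gripper_width: 54.8
```

R drags at about 2 N or less, so it is the worn one and L grips. I'll release R, rise and return to L.

```bash
python3 -m jog '0 0 0 0 0 0;0 0 0 0 0 0;0 0 0 0 0 0;0 0 0 0 0 0;0 0 0 0 0 0;0 0 0 0 0 0' 1 15 | sed -n '1,2p;4,5p'; python3 -m jog '0 0 -.08 0 0 0;0 0 -.16 0 0 0;0 0 -.24 0 0 0;0 0 -.32 0 0 0;0 0 -.36 0 0 0;0 0 -.36 0 0 0' | sed -n '1,3p'; python3 - <<'E'
from h import *
a=save("top","t5");save("side","s5")
for c in ("top","side"): print(c,[(r["confidence"],np.round(r["location"],0).tolist(),atz(c,r["location"],17.5).round(0).tolist()) for r in tip_of("block_1_center",c)])
go([420,180,180],1.3)
cv2.imwrite("pics/g5.png",cv2.resize(a[205:255,120:220],(800,400),interpolation=cv2.INTER_CUBIC)[:,:,::-1])
E
```

```text
time_s: 12.97
ee_pos: [452.3, -311.8, 8.0]
force: [0.2, 0.2, 1.0]
gripper_width: 90.5
time_s: 13.47
ee_pos: [454.1, -312.9, 193.8]
ee_rot: [179.3, 0.7, 97.2]
top [(0.71, [472.0, 218.0], [451.0, -307.0, 18.0])]
side [(0.83, [387.0, 359.0], [452.0, -310.0, 18.0])]
row: [0.981 0.062 0.011] [0.001 0.001 0.065] t 13.67 at [ 450.6 -310.4  186.3] F [-0.25  0.01  0.56] w 91.3
```

View pics/g5.png

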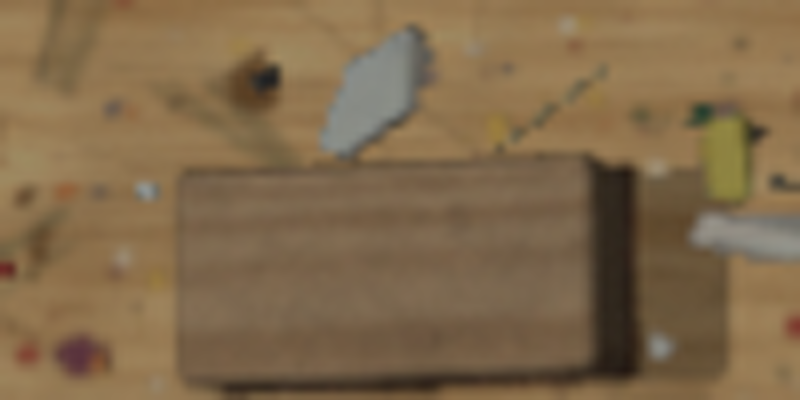

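The block lies flat, with top corners at (142.5,226.5), (194,224.6), (194.8,251.9) and (142.8,253).

```bash
python3 -m jog '1 .06 .01 0 0 .065;1 .06 .01 0 0 .065;1 .06 .01 0 0 .065;1 .06 .01 0 0 .065;1 .06 .01 0 0 .065;1 .06 .01 0 0 .065;1 .06 .01 0 0 .065;1 .06 .01 0 0 .065;1 .06 .01 0 0 .065;1 .06 .01 0 0 .065;1 .06 .01 0 0 .065;1 .06 .01 0 0 .065;1 .06 .01 0 0 .065;1 .06 .01 0 0 .065;1 .06 .01 0 0 .065;1 .06 .01 0 0 .065;1 .06 .01 0 0 .065;1 .06 .01 0 0 .065;1 .06 .01 0 0 .065;1 .06 .01 0 0 .065' | sed -n '1,3p'; python3 - <<'E'
from h import *
C=np.array([[180,172],[592,157],[598,375],[182,384]])/8+[120,205]
P=np.array([atz("top",q,35) for q in C]);print(P.round(0),P.mean(0))
c=P.mean(0);d=P[0]-P[1]+P[3]-P[2];yaw=np.degrees(np.arctan2(-d[0],d[1]));print(yaw)
go([c[0],c[1],80],yaw)
E
```

```text
time_s: 15.33
ee_pos: [417.9, 188.7, 180.5]
ee_rot: [179.9, 0.1, 91.3]
[[445. 365.  35.]
 [446. 257.  35.]
 [391. 255.  35.]
 [391. 363.  35.]] [418.15679984 309.92044787  35.        ]
0.6203674026352604
row: [0.243 0.005 0.201] [0.001 0.001 0.007] t 15.33 at [417.9 188.7 180.5] F [-0.54  0.33  0.39] w 91.4
```

```bash
python3 -m jog '.08 .002 .05 0 0 .007;.16 .004 .1 0 0 .007;.24 .005 .15 0 0 .007;.243 .005 .2 0 0 .007;.243 .005 .2 0 0 .007;.243 .005 .2 0 0 .007' | sed -n '1,3p'; python3 -c "
from h import *
go([418,310,3],.8)"
```

```text
time_s: 15.83
ee_pos: [416.8, 309.5, 78.8]
ee_rot: [-179.9, 0.3, 90.7]
row: [0.002 0.003 0.152] [-0.001  0.003 -0.001] t 15.83 at [416.8 309.5  78.8] F [ 0.38 -0.46 -0.34] w 91.3
```

```bash
python3 -m jog '0 .003 .05 0 0 0;0 .003 .1 0 0 0;0 .003 .14 0 0 0;0.002 .003 .152 0 0 0;.002 .003 .152 0 0 0' | sed -n '1,4p'; python3 -m jog '0 0 0 0 0 0;0 0 0 0 0 0;0 0 0 0 0 0;0 0 0 0 0 0;0 0 0 0 0 0;0 0 0 0 0 0;0 0 0 0 0 0;0 0 0 0 0 0;0 0 0 0 0 0' -1 45;  python3 -m jog '0 0 -.02 0 0 0;0 0 -.04 0 0 0;0 0 -.08 0 0 0;0 0 -.12 0 0 0;0 0 -.12 0 0 0;0 0 -.12 0 0 0'; python3 -c "
from h import *
go([460,-7,180],2,22)"
```

```text
time_s: 16.25
ee_pos: [418.5, 309.3, 3.1]
ee_rot: [-179.9, 0.3, 90.6]
force: [-0.1, 0.1, -0.3]
time_s: 17.0
ee_pos: [418.9, 309.5, 3.6]
ee_rot: [-180.0, 0.3, 90.6]
force: [-0.2, -1.2, 5.9]
gripper_width: 54.9
time_s: 17.5
ee_pos: [419.1, 310.0, 64.1]
ee_rot: [180.0, 0.2, 90.6]
force: [-0.0, 0.0, -7.4]
gripper_width: 54.9
row: [-0.636  0.075 -0.23 ] [-0.244  0.005 -0.014] t 17.5 at [419.1 310.   64.1] F [-0.02  0.02 -7.42] w 54.9
```

```bash
python3 -m jog '0 0 -.08 0 0 0;0 0 -.16 0 0 0;0 0 -.23 -.02 0 0;-.06 .01 -.23 -.05 0 0;-.12 .02 -.23 -.1 0 -.01;-.18 .03 -.23 -.15 0 -.01;-.25 .04 -.23 -.2 0 -.014;-.32 .05 -.23 -.244 .005 -.014;-.39 .06 -.23 -.244 .005 -.014;-.46 .07 -.23 -.244 .005 -.014;-.53 .075 -.23 -.244 .005 -.014;-.6 .075 -.23 -.244 .005 -.014;-.636 .08 -.23 -.244 .005 -.014;-.636 .08 -.23 -.244 .005 -.014;-.636 .08 -.23 -.244 .005 -.014' ; python3 - <<'E'
from h import *
go([455,-7,111],2,22)
save("side","s6")
print([(r["confidence"],np.round(r["location"],0).tolist()) for r in tip_of("block_1_center","side")])
s=state()["ee_pos"]; print(proj("side",[s+[5,0,14],s,s+[-5,0,14]]).round(0))
E
```

```text
time_s: 18.75
ee_pos: [460.3, -8.1, 177.7]
ee_rot: [158.4, -0.0, 91.8]
force: [-0.6, 1.5, -7.2]
gripper_width: 54.9
row: [ 0.002 -0.059  0.12 ] [-0.004  0.    -0.002] t 18.75 at [460.3  -8.1 177.7] F [-0.6   1.49 -7.18] w 54.9
[(0.58, [388.0, 361.0])]
[[362. 162.]
 [359. 170.]
 [356. 163.]]
```

```bash
python3 -m jog '0 -.02 .04 0 0 0;.002 -.04 .08 0 0 0;.002 -.059 .12 0 0 0;.002 -.059 .12 0 0 0;.002 -.059 .12 0 0 0;.002 -.059 .12 0 0 0'; python3 - <<'E'
from h import *
go([465,-7,86],2,22)
b=save("side","s7")
print([(r["confidence"],np.round(r["location"],0).tolist()) for r in tip_of("block_1_center","side")+tip_of("block_1_center","top")])
cv2.imwrite("pics/g7.png",cv2.resize(b[120:300,270:430],(640,720)[:2] if 0 else (533,600),interpolation=cv2.INTER_CUBIC)[:,:,::-1])
E
```

```text
time_s: 19.35
ee_pos: [457.0, -5.1, 113.0]
ee_rot: [158.2, -0.0, 92.0]
force: [0.4, -0.6, -7.3]
gripper_width: 54.9
row: [-0.004 -0.005  0.056] [-0.002 -0.     0.   ] t 19.35 at [457.   -5.1 113. ] F [ 0.38 -0.56 -7.34] w 54.9
[(0.55, [388.0, 360.0]), (0.71, [472.0, 218.0])]
```

View pics/g7.png

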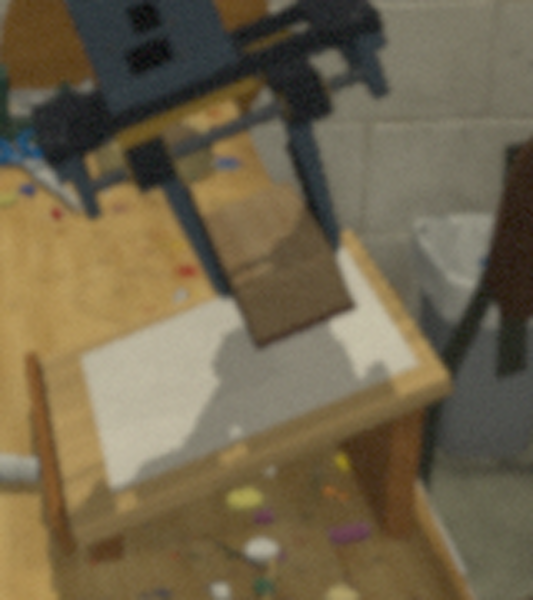

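The picture shows the block parallel to the sheet, above the upper half, bottom corners of its near end at crop (262,346) and (354,306). Checking position from those.

```bash
python3 - <<'E'
from h import *
for q in ((262,346),(354,306)):
    px=[q[0]*160/533+270,q[1]*180/600+120]
    for y in(-56,-63):
        o,v=ray("side",px);P=o+v*(y-o[1])/v[1]
        bx=(P[0]-424.9)*np.cos(.035)+(y+8.5)*np.sin(.035); print(y,P.round(1),"board x",bx.round(1),"surf",(65+.404*bx).round(1))
E
```

```text
-56 [438.  -56.   98.9] board x 11.4 surf 69.6
-63 [436.7 -63.  102.3] board x 9.9 surf 69.0
-56 [485.4 -56.  119.8] board x 58.8 surf 88.8
-63 [483.7 -63.  123.1] board x 56.9 surf 88.0
```

Bottom is about 28-31 mm from the sheet along the normal; after lowering, the block centre would be at board x ≈ 38. Lowering gently.

```bash
python3 -m jog '-.002 -.002 .015 0 0 0;-.004 -.004 .03 0 0 0;-.004 -.004 .04 0 0 0;-.004 -.004 .046 0 0 0;-.004 -.004 .046 0 0 0;-.004 -.004 .046 0 0 0'; for i in 1; do python3 -m jog '0 0 .004 0 0 0;0 0 .006 0 0 0;0 0 .006 0 0 0'; done
```

```text
time_s: 20.0
ee_pos: [463.8, -7.4, 90.9]
ee_rot: [158.1, -0.0, 92.0]
force: [0.6, -0.5, -7.7]
gripper_width: 54.4
time_s: 20.25
ee_pos: [464.9, -7.3, 88.0]
ee_rot: [158.2, -0.0, 92.0]
force: [0.1, -0.7, -8.5]
gripper_width: 54.3
```

```bash
python3 -m jog '0 0 .003 0 0 0;0 0 .004 0 0 0;0 0 .004 0 0 0'; python3 -m jog '0 0 .003 0 0 0;0 0 .004 0 0 0;0 0 .004 0 0 0'
```

```text
time_s: 20.5
ee_pos: [465.7, -7.3, 86.1]
ee_rot: [158.2, -0.0, 92.0]
force: [-0.0, 0.3, -6.9]
gripper_width: 54.5
time_s: 20.75
ee_pos: [466.0, -7.2, 85.4]
ee_rot: [158.1, -0.0, 92.0]
force: [-10.5, 0.0, 9.1]
gripper_width: 54.6
```

Contact made (force rose about 19 N, roughly along the normal). Release and retreat along the tool axis.

```bash
python3 -m jog '0 0 -.001 0 0 0;0 0 -.001 0 0 0;0 0 -.001 0 0 0;0 0 -.001 0 0 0;0 0 -.001 0 0 0;0 0 -.001 0 0 0;0 0 -.001 0 0 0;0 0 -.001 0 0 0' 1; python3 -m jog '0 0 -.02 0 0 0;0 0 -.05 0 0 0;0 0 -.1 0 0 0;0 0 -.16 0 0 0;0 0 -.22 0 0 0;0 0 -.28 0 0 0;0 0 -.3 0 0 0;0 0 -.3 0 0 0'; python3 - <<'E'
from h import *
go([300,150,280],2)
b=save("side","s8")
print([(r["confidence"],np.round(r["location"],0).tolist(),(lambda o,v:(o+v*(-7-o[1])/v[1]).round(0).tolist())(*ray("side",r["location"]))) for r in tip_of("block_1_center","side")])
E
```

```text
time_s: 21.42
ee_pos: [466.0, -7.2, 85.9]
ee_rot: [158.1, -0.0, 92.0]
force: [0.7, 0.1, 0.3]
gripper_width: 91.1
time_s: 22.08
ee_pos: [411.1, -9.4, 228.3]
ee_rot: [157.7, 0.0, 92.0]
force: [-0.3, -0.8, -0.8]
gripper_width: 91.1
row: [ 0.326 -0.156 -0.176] [0.248 0.    0.   ] t 22.08 at [411.1  -9.4 228.3] F [-0.25 -0.78 -0.83] w 91.1
[(0.69, [387.0, 359.0], [545.0, -7.0, -259.0])]
```

```bash
python3 -m jog '.08 -.04 -.05 .06 0 0;.16 -.08 -.1 .12 0 0;.24 -.12 -.15 .2 0 0;.326 -.156 -.176 .248 0 0;.326 -.156 -.176 .248 0 0;.326 -.156 -.176 .248 0 0;.326 -.156 -.176 .248 0 0' | head -3; python3 - <<'E'
from h import *
a=save("top","t9");b=save("side","s9")
for c in ("top","side"):
    for q,f in (("block_1_center",tip_of),("block_1_center",spot_in)):
        print(c,[(r["confidence"],np.round(r.get("location",r.get("rect")),0).tolist()) for r in f(q,c)])
ex=[425+40,-7,100]
print("expected",proj("top",[ex]).round(1),proj("side",[ex]).round(1))
# side-view and top-view: block vs bare sheet, change mask against first frames inside the sheet
for c,n,sl in(("top",a,np.s_[175:285,270:380]),("side",b,np.s_[185:290,280:405])):
    o=cv2.imread(f"pics/{c}0.png")[:,:,::-1]
    d=(np.abs(n.astype(int)-o).sum(2)[sl]>110).astype(np.uint8)
    k,l,st,ce=cv2.connectedComponentsWithStats(cv2.morphologyEx(d,cv2.MORPH_OPEN,np.ones((3,3))))
    i=1+st[1:,4].argmax(); off=[sl[1].start,sl[0].start]
    print(c,"box",st[i],"+",off,"centroid",(ce[i]+off).round(1), "rect",cv2.minAreaRect(np.argwhere(l==i)[:,::-1].astype(np.float32)))
# motion between now and 0.5 s later
b1=grab_frame("side");m=np.abs(b1.astype(int)-b)[185:290,280:405].mean();print("diff s8-s9",np.abs(cv2.imread("pics/s8.png")[:,:,::-1].astype(int)-b)[215:290,300:405].mean(),"s9-now",m)
E
```

```text
time_s: 22.77
ee_pos: [298.4, 151.1, 275.9]
ee_rot: [-179.4, 0.1, 92.3]
top [(0.92, [471.0, 217.0])]
top [(0.75, [443.0, 202.0, 506.0, 238.0])]
side [(0.6, [389.0, 360.0])]
side [(0.67, [357.0, 325.0, 424.0, 401.0])]
expected [[324.5 207.6]] [[358.9 211. ]]
top box [  23   17   63   36 2060] + [270, 175] centroid [324.  209.8] rect ((53.97850036621094, 34.895240783691406), (33.9074821472168, 61.49322509765625), 86.53176879882812)
side box [  58   12   43   50 1517] + [280, 185] centroid [357.9 221.6] rect ((77.62886810302734, 36.335052490234375), (42.718509674072266, 39.846675872802734), 68.96248626708984)
diff s8-s9 4.494560846560846 s9-now 2.058031746031746
```

```bash
python3 -m jog '0 0 0 0 0 0;0 0 0 0 0 0;0 0 0 0 0 0;0 0 0 0 0 0;0 0 0 0 0 0;0 0 0 0 0 0;0 0 0 0 0 0;0 0 0 0 0 0;0 0 0 0 0 0;0 0 0 0 0 0;0 0 0 0 0 0;0 0 0 0 0 0' | head -1; python3 - <<'E'
from h import *
for c,sl in(("top",np.s_[175:285,270:380]),("side",np.s_[185:290,280:405])):
    n=grab_frame(c);g=lambda f:cv2.cvtColor(f[sl],cv2.COLOR_BGR2GRAY).astype(np.float32)
    print(c,"shift px",cv2.phaseCorrelate(g(cv2.imread(f"pics/{c[0]}9.png")),g(np.ascontiguousarray(n[:,:,::-1]))))
print("x board per top centroid:",atz("top",[324,209.8],101).round(1))
print(job_done())
E
```

```text
time_s: 24.12
top shift px ((0.13864836449095463, -0.08231551435804363), 0.953474699192577)
side shift px ((0.5836498606216054, 0.0720546733521985), 1.0399104379724573)
x board per top centroid: [460.8  -6.1 101. ]
the job is handed in; nothing more can be done
None
```

I dragged both blocks about 95–100 mm along the table, away from the board. The left one dragged at about 12 N, somewhat pressed, and the right one at about 2 N or less. So the left block grips, and I laid it flat across the upper half of the board. The right block stays on the table where I left it. I handed the job in at about 24 s.

**Last checks:**
- The camera puts the gripping block's centre about 36 mm up-slope of the board's middle and 1–4 mm sideways.
- Over about one second, the board area in the pictures moved 0.2 px (top) and 0.6 px (side). I put that down to noise, so the block was not sliding.
- The worn block is still at about (451, -307) mm, over 290 mm from the board.
- The gripper is open and clear of everything.

**What disagreed or failed:**
- **Finger height:** the fingertips stood about 30 mm higher than the reported tool pose implied. My first grasp therefore closed in the air above the block. I went lower on camera evidence and took all later heights from that.
- **Drag forces:** both readings were above the stated ranges (5–8 N and 1 N or less), with noise and some vertical pressing. The difference between the blocks was still clear.
- **Block on the board:** the networks did not report it there, so its place comes from comparing pictures. I had used all 12 views, so I did not look at the final picture by eye.

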